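# Clamp the sample carrier on the optical table

### The arm

A 7-joint arm with a two-finger parallel gripper is mounted at the origin on the work surface. World frame = base frame: x ahead of the robot, y to its left, z up, the work surface at z = 0. Lengths are in mm, angles in rad, forces in N, time in s.
With the tool pointing down it reaches from about 400 to 875 mm from the base axis. Payload 4.4 kg.
Tool frame: the origin (TCP) lies at the very end of the fingers, on their centre line; the grasp point (between the pads) lies 19 mm behind it; z points along the fingers, y is the direction in which the jaws open and shut (so a half turn about z gives the same grasp; the last joint's range is limited). The gripper opens to 85 mm and grips with 20 to 120 N. Pads are 22 mm wide; open, the fingers measure 114 mm over their backs; the gripper's body (76 mm by 85 mm) begins 54 mm behind the grasp point. The pads swing forward as they close: fully open they stand 13 mm farther back than shut.
Start: joints at [1.248, 0.628, 0.038, 1.517, -0.027, 0.996, -0.02], TCP at [165.119, -628.692, 231.313] pointing down, gripper open.
Joint ranges: [-3.06, 3.06], [-0.37, 2.12], [-1.25, 1.32], [0.18, 2.47], [-1.1, 4.24], [0.23, 1.98], [-2.94, 2.94]. Speed limits (rad/s): [2.57, 2.57, 3.14, 3.14, 3.14, 3.14, 3.14].

### API

Orientations are given as [roll, pitch, yaw] about the fixed x, y, z axes, in that order (R = Rz(yaw) Ry(pitch) Rx(roll)).
In Python, from cell import read_state, get_image, calibration, finish_job gives the robot as it stands. The module is installed in compiled form; this text tells all that it offers.
- The arm moves only by the tool apply_moves, never from a script. Its argument "increments" is a list of rows, each an object of numbers: "tx", "ty", "tz": the shift along the world's x, y, z in m; "rx", "ry", "rz": the turn, a rotation vector about the world's x, y, z in units of 5 degrees (1.0 is 5 degrees); "claw": the finger opening in m, from 0 to 0.0854. In form: [{"tx": .., "ty": .., "tz": .., "rx": .., "ry": .., "rz": .., "claw": ..}, ...]. A call has 1 to 12 rows; each row is the pose to reach, as a shift and turn from the pose commanded when the call began; what a row does not reach only later rows make up. A row lasts 1/10 s, in which the tool goes at most 50 mm and 8.59 degrees, less where a joint would pass 70% of its speed; a pose out of reach is approached as far as the arm can. A call with a gripper value outside its range is refused whole. The fingers move at their own pace and stop on an object; the grip force is fixed at half the most. Time passes only in rows, so rows that repeat a pose let the fingers close. It gives the time, the measured TCP pose, the force and the opening at its end, in the units of the state.
- read_state(): the state, without advancing time (a new reading comes with each control period).
- get_image(name): name is "scene" or "side" or "wrist"; returns the picture (420x560x3 uint8, red, green, blue); there is no depth.
- calibration(name): a dict with "camera_matrix" (3x3 intrinsics, pixels), "origin" and "attitude" of the camera in the world. Camera axes: x right, y up, looking along -z (the intrinsics and any distortion apply to the point x, -y, -z); pixel columns grow to the right and rows downward; lengths in mm; the calibration is good to about 2 mm. A picture is of the moment at which its call begins: read the wrist's pose just before it. calibration takes no time and is no camera call; for the wrist camera it gives the pose at the moment of the call.
- finish_job(): hands the job in, once; it reports no verdict.
The state is a dict: "clock": time; "qpos": joint angles; "qd": joint speeds; "tau": joint torques, N m; "eef_pos": TCP position; "tool_rot": TCP orientation; "force": force on the tool from outside, world axes, zero at the start; "torque": the same for the moment, N m; "width": finger opening in mm.
Only numpy, scipy, OpenCV 4.12 (cv2) and the standard library are available. Lean on these libraries where they do the work, as an engineer would, in place of code of your own. Each camera call takes 0.05 s, during which the arm holds its last target. There are 200 camera calls.

### The job

Clamp the brass sample carrier that sits in its nest: push the blue strap round with the outside of a finger until it lies straight over the carrier, against its stop, and only then push the red cam lever all the way down. Pick nothing up, do not touch the carrier itself, and leave everything else on the table as it stands.

Things in the scene. Friction and masses are not known exactly. Their poses are not given: they have to be found in the camera images.
- fixture: dark base plate 110 (x) x 230 (y) x 12 mm, screwed to the table; its origin lies on the table directly below the centre of the sample nest. Its z is up. The nest is an aluminium block, 69 x 53 mm, centred on the origin: floor at 24 mm above the table, low rim up to 32 mm. The strap's pivot post stands at fixture y = -80 mm, x = 0. A brass stop post, 12 mm across and 58 mm high, stands at fixture x = -19.5 mm, y = +58 mm: the strap's -x side comes to rest against it.
- strap (a joint): swing angle of the blue clamp strap about its vertical pivot, rad. 0 = home: strap along fixture +y, lying straight over the sample, against the stop. It grows as the strap swings away towards fixture +x (1.57 = strap along fixture +x); limit 1.6. Stiff hinge, stays where it is left (about 0.25 N m to turn, some 2 N at the tip).
- strap_pivot (a point): point on the strap's vertical pivot axis at half the strap's height (57 mm above the table), turns with the strap: its y runs along the strap towards the tip, its x to the strap's side that faces away from the stop (the side to push on), z up
- strap_tip (a point): centre of the strap's free-end block, 130 mm from the pivot along the strap, 57 mm above the table; axes as strap_pivot. The strap is a flat bar 26 mm wide, its underside 48 mm and its top 66 mm above the table; the solid end block reaches 20 mm either way along the strap from this point. At home this point is clear of the nest, with only the base plate (12 mm high) below it.
- lever (a joint): angle of the red cam lever above level, rad. 0 = fully down (clamped, end stop), lying over the strap and pointing back to the pivot; it grows as the lever is raised, limit 1.3. Starts at 0.85 to 1.15. Stays where it is left (about 0.2 N m, some 4 N at the pad); in the last part of its travel its steel cam, below the hinge, bears on the sample.
- lever_hinge (a point): centre of the lever's level hinge, on the strap 80 mm from the pivot, 57.5 mm above the table. Turns with the lever: its x is the hinge axis (across the strap), its -y runs along the lever from hinge to free end (with the lever down: towards the strap's pivot), its z is square to the lever's upper face (up when down)
- lever_pad (a point): centre of the upper (outer) face of the lever's red end pad, 24 mm wide across and 30 mm long; it lies 53 mm from the hinge along the lever and 22 mm above the hinge, square to the lever (axes as lever_hinge). The pad is 9 mm thick. With the lever raised, this face looks towards the strap's tip and upward; with it down, it looks up, 79.5 mm above the table
- nest (a point): centre of the nest's floor, 24 mm above the table, axes as the fixture
- sample: brass sample carrier 56 x 40 x 14 mm with two small green glass chips on its top, sitting loose in the nest with 1.5 mm play each way, top 38 mm above the table; origin at the centre of its underside. Not to be touched by the robot.
- lens_ring: bystander: black lens ring, 40 mm outside diameter, 12 mm high, lying flat on the table; origin at the centre of its underside
- spare_carrier: bystander: grey spare sample carrier 56 x 40 x 14 mm with two copper-coloured chips, lying on the table; origin at the centre of its underside
- screwdriver: bystander: screwdriver with yellow handle, 150 mm long, lying on the table along its own x; origin under its middle
- mirror_post: bystander: small mirror mount on a post, round foot 44 mm across, 82 mm high; origin at the centre of its underside
- bottle: bystander: closed amber bottle, 38 mm across, 75 mm high; origin at the centre of its underside
- optic_case: bystander: white square optic case 55 x 55 x 22 mm; origin at the centre of its underside
- hex_key: bystander: black hex key, 80 mm long, 6 mm thick, lying on the table; origin at the middle of its long leg

How it is judged (in metres and radians):
On the way, in this order (a step that is already met when the one before it is completed fails the run):
1. the strap is swung home over the carrier with the lever still up (value of joint strap below 0.06 rad and value of joint lever above 0.5 rad), for 0.2 s.
2. the cam lever is pushed fully down with the strap home (value of joint each of lever, strap below 0.08 rad), for 0.2 s.
At the end, for the whole second after the job is handed in: the strap is within 0.08 rad of home, the lever is within 0.08 rad of fully down and at rest, and the carrier lies flat in its nest within 5 mm of the nest's centre (all of step 2 and velocity of joint lever between -0.05 and 0.05 rad/s and distance between sample and nest below 0.005 m and angle between sample's own z axis and vertical below 0.05 rad and linear speed of sample below 0.02 m/s); the robot touches nothing.
It fails at once if the lever is pushed down (below 0.5 rad) while the strap is more than 0.15 rad from home (value of joint lever below 0.5 rad and value of joint strap above 0.15 rad).
It fails at once if the robot touches the sample carrier (over 0.5 N) (contact force between any of the fingers, the arm and sample above 0.5 N).
It fails at once if the sample carrier is lifted or knocked out of its nest (moves more than 10 mm) (distance of sample from where it was at the start of the episode above 0.01 m).
It fails at once if a bystander is lifted, carried or pushed more than 20 mm (distance of any of lens_ring, spare_carrier, screwdriver, mirror_post, bottle, optic_case, hex_key from where it was at the start of the episode above 0.02 m).
It also fails if it takes over 48 s, if anything falls off the work surface, if the arm or the gripper's body presses on something with over 40 N, if the wrist force passes 120 N, or if a joint passes its speed limit or range.

## Working session

There is one attempt and no reset: what is moved stays moved. The work goes in short steps, Python scripts to look and compute and a tool call to move; the robot and the scene stay as the last step left them, time stands still between calls to the robot, and variables do not carry over. Pictures are saved under pics/ and viewed, about 8 in all and at most 12, crops included, and the job is handed in when it is done.

Besides the shell and the picture viewer there is one more tool, called after "Request:" by a JSON object that holds its "method" and its "body", one argument or row to a line. apply_moves: Moves the arm, as the interface text tells. Its arguments: {"type":"object","properties":{"increments":{"type":"array"}},"required":["increments"]}

```bash
mkdir -p pics; python3 - <<'E'
from cell import *
import cv2
s=read_state();print(s)
for n in("scene","side"):
    c=calibration(n);print(n,c);cv2.imwrite(f"pics/{n}0.png",cv2.resize(get_image(n)[:,:,::-1],(800,600),interpolation=cv2.INTER_CUBIC))
E
```

```text
{'clock': 0.0, 'qpos': array([ 1.24819204,  0.62931771,  0.03842852,  1.51835947, -0.0270379 ,
        0.99630132, -0.01999985]), 'qd': array([-5.98293930e-04,  7.36967762e-04,  2.21565068e-04,  1.35914271e-03,
        6.68001499e-05, -1.95382614e-04, -1.43058909e-03]), 'tau': array([-2.47018152e-04, -5.63408697e+01,  1.22584932e+00, -1.93447798e+01,
        1.09063342e-02,  1.06571533e-02,  2.05586093e-05]), 'eef_pos': array([ 164.98360973, -628.07323654,  230.40997389]), 'tool_rot': array([-3.13972375e+00, -1.66105174e-05,  2.56794857e-01]), 'force': array([ 0.92585694, -0.51258102, -0.90672112]), 'torque': array([0.00033159, 0.05152815, 0.00938416]), 'width': 85.48302930889245}
scene {'camera_matrix': array([[404.29479387,   0.        , 274.29057788],
       [  0.        , 404.29479387, 213.67044311],
       [  0.        ,   0.        ,   1.        ]]), 'origin': array([995.75764876, 336.254899  , 776.32001819]), 'attitude': array([ 0.67081599, -0.01933533,  2.14524264])}
side {'camera_matrix': array([[466.05907372,   0.        , 283.82465284],
       [  0.        , 466.05907372, 212.30497108],
       [  0.        ,   0.        ,   1.        ]]), 'origin': array([ 50.18468688, 752.32634281, 625.32684598]), 'attitude': array([ 1.00265033, -0.00388056, -2.53857436])}
```

View pics/scene0.png

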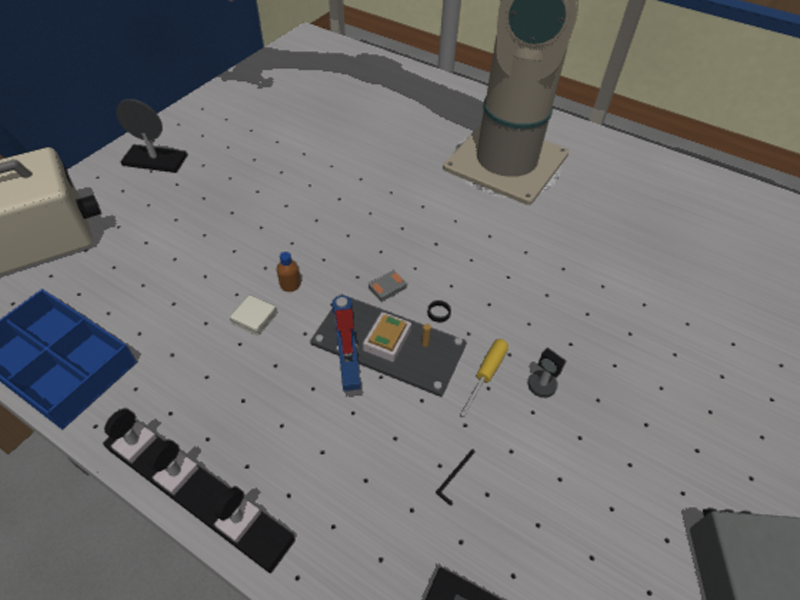

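View pics/side0.png

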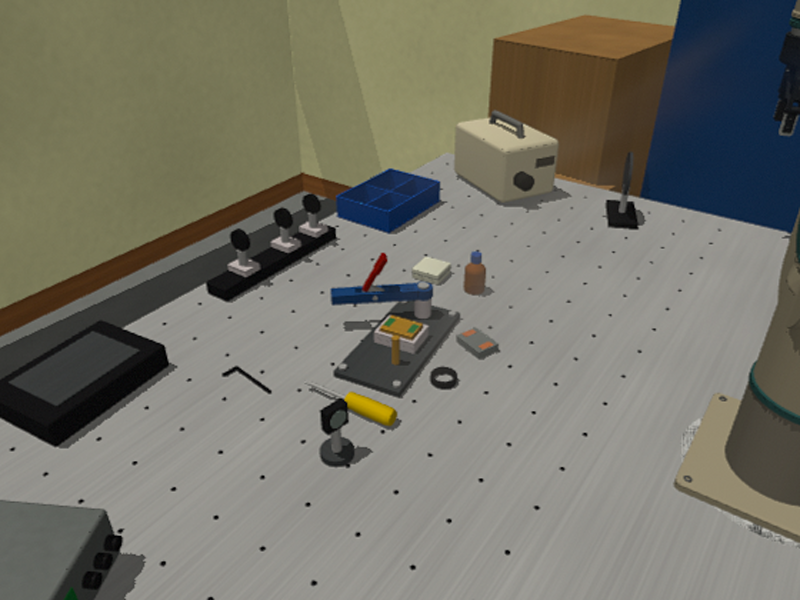

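The scene view shows the fixture at about (390,345), the pivot at (342,302), the strap tip at (351,385) and the stop post at (428,335). In the side view the lever is up at (378,260). I'll zoom in on both.

```bash
cat >h.py <<'E'
import numpy as np,cv2
from cell import *
from scipy.spatial.transform import Rotation as R
def ray(n,u,v,c=None):
    c=c or calibration(n);K=c["camera_matrix"]
    d=np.array([(u-K[0,2])/K[0,0],-(v-K[1,2])/K[1,1],-1.])
    return np.array(c["origin"]),R.from_euler("xyz",c["attitude"]).as_matrix()@d
def atz(n,u,v,z,c=None):
    o,d=ray(n,u,v,c);return o+d*(z-o[2])/d[2]
def proj(n,P,c=None):
    c=c or calibration(n);K=c["camera_matrix"]
    p=(np.atleast_2d(P)-c["origin"])@R.from_euler("xyz",c["attitude"]).as_matrix()
    return np.c_[K[0,2]-K[0,0]*p[:,0]/p[:,2],K[1,2]+K[1,1]*p[:,1]/p[:,2]]
E
python3 - <<'E'
from h import *
a=get_image("scene")[195:285,210:340];b=get_image("side")[170:285,225:330]
cv2.imwrite("pics/c1.png",cv2.resize(a[:,:,::-1],None,fx=6,fy=6,interpolation=cv2.INTER_CUBIC))
cv2.imwrite("pics/c2.png",cv2.resize(b[:,:,::-1],None,fx=5,fy=5,interpolation=cv2.INTER_CUBIC))
E
```

```text
(no output)
```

View pics/c1.png

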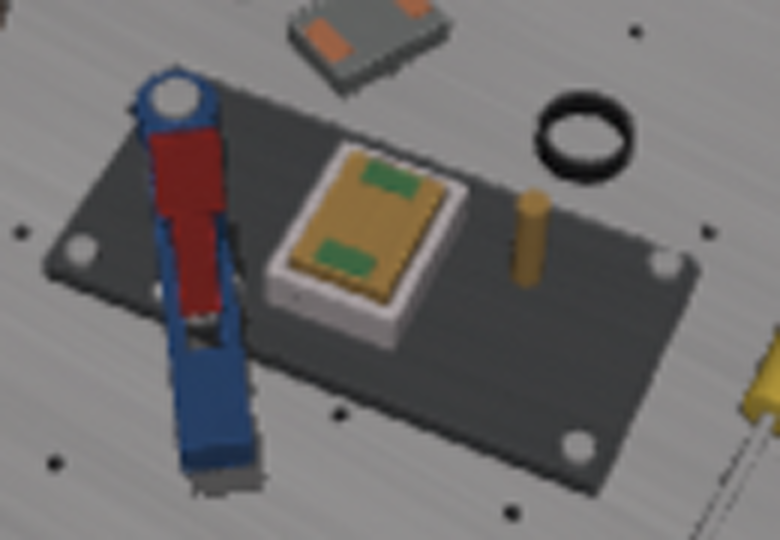

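View pics/c2.png

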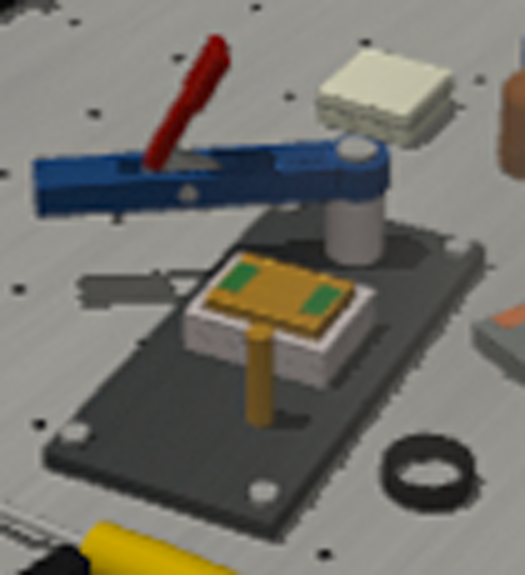

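```bash
cat >>h.py <<'E'
S=lambda x,y:((x+.5)/6-.5+210,(y+.5)/6-.5+195)
D=lambda x,y:((x+.5)/5-.5+225,(y+.5)/5-.5+170)
def rz(a):return np.array([[np.cos(a),-np.sin(a),0],[np.sin(a),np.cos(a),0],[0,0,1]])
def fx(p,P):return rz(p[2])@np.array(P,float)+[p[0],p[1],0]
def st(p,a,P): # strap frame -> world ; swing toward +x is clockwise
    return fx(p,rz(-a)@np.array(P,float)+[0,-80,0])
E
python3 - <<'E'
from h import *
from scipy.optimize import least_squares
o=[atz("scene",*S(175,97),67),atz("scene",*S(535,198),58),atz("side",*D(356,150),67),atz("side",*D(259,332),58),atz("scene",*S(217,443),66)]
for q in o:print(q.round(1))
# plate centre in fixture y unknown offset: use corners for yaw only with offset yc free
obs=[("scene",S(175,97),lambda v:fx(v,[0,-80,67])),("side",D(356,150),lambda v:fx(v,[0,-80,67])),
("scene",S(535,198),lambda v:fx(v,[-19.5,58,58])),("side",D(259,332),lambda v:fx(v,[-19.5,58,58])),
("scene",S(698,268),lambda v:fx(v,[-55,115+v[4],12])),("scene",S(597,488),lambda v:fx(v,[55,115+v[4],12])),("scene",S(46,262),lambda v:fx(v,[55,-115+v[4],12])),
("side",D(47,455),lambda v:fx(v,[55,115+v[4],12])),("side",D(278,527),lambda v:fx(v,[-55,115+v[4],12])),("side",D(484,245),lambda v:fx(v,[-55,-115+v[4],12])),
("scene",S(184,447),lambda v:st(v,v[3],[-v[5]*0-13,150,66]) if 0 else st(v,v[3],[13,150,66])),("scene",S(252,440),lambda v:st(v,v[3],[-13,150,66]))]
c={n:calibration(n) for n in("scene","side")}
f=lambda v:np.concatenate([proj(n,F(v),c[n])[0]-u for n,u,F in obs])
yaw=np.arctan2(*(o[1]-o[0])[1::-1])-np.arctan2(138,-19.5)
r=least_squares(f,[*(o[0][:2]-(rz(yaw)@[0,-80,0])[:2]),yaw,1.,0,0],x_scale=[10,10,.1,.1,1,1])
v=r.x;print(v.round(4));print(r.fun.reshape(-1,2).round(2))
for n,P in(("pivot",[0,0,57]),("tip",[0,130,57]),("hinge",[0,80,57.5])):print(n,st(v,v[3],P).round(1),"home",st(v,0,P).round(1))
for L in(.85,1.,1.15):
    p=[0,80-53*np.cos(L)+22*np.sin(L),57.5+53*np.sin(L)+22*np.cos(L)]
    q=st(v,v[3],p);print(L,q.round(1),(np.array(proj("side",q)[0])-[225,170])*5)
E
```

```text
[553.1 -29.1  67. ]
[512.5 104.4  58. ]
[552.7 -30.5  67. ]
[512.8 104.   58. ]
[665.8  70.3  66. ]
[5.40733e+02 4.99461e+01 1.53400e-01 9.99900e-01 2.47530e+00 0.00000e+00]
[[ 0.04 -0.03]
 [-0.4   0.22]
 [-0.09  0.02]
 [ 0.01  0.11]
 [ 0.97 -2.31]
 [ 0.79 -1.13]
 [-0.9  -0.27]
 [-1.7  -1.01]
 [-1.12 -0.52]
 [ 0.11 -0.19]
 [-0.77 -0.06]
 [ 0.7  -0.43]]
pivot [553.  -29.1  57. ] home [553.  -29.1  57. ]
tip [650.3  57.   57. ] home [533.1  99.4  57. ]
hinge [612.9  23.9  57.5] home [540.7  49.9  57.5]
0.85 [599.1  11.7 111.8] [218.84791583  72.0439103 ]
1.0 [605.3  17.2 114. ] [200.39000395  68.90442072]
1.15 [611.7  22.9 114.9] [181.41932789  68.24989335]
```

Request:
{"method": "apply_moves", "body": {
  "increments": [
    {"tx":0.04,"ty":0.05,"tz":-0.005,"rz":0.5,"claw":0},
    {"tx":0.527,"ty":0.644,"tz":-0.06,"rz":5.3,"claw":0},
    {"tx":0.527,"ty":0.644,"tz":-0.06,"rz":5.3,"claw":0},
    {"tx":0.527,"ty":0.644,"tz":-0.06,"rz":5.3,"claw":0},
    {"tx":0.527,"ty":0.644,"tz":-0.06,"rz":5.3,"claw":0},
    {"tx":0.527,"ty":0.644,"tz":-0.06,"rz":5.3,"claw":0},
    {"tx":0.527,"ty":0.644,"tz":-0.06,"rz":5.3,"claw":0},
    {"tx":0.527,"ty":0.644,"tz":-0.06,"rz":5.3,"claw":0},
    {"tx":0.527,"ty":0.644,"tz":-0.06,"rz":5.3,"claw":0},
    {"tx":0.527,"ty":0.644,"tz":-0.06,"rz":5.3,"claw":0},
    {"tx":0.527,"ty":0.644,"tz":-0.06,"rz":5.3,"claw":0},
    {"tx":0.527,"ty":0.644,"tz":-0.06,"rz":5.3,"claw":0}
  ]
}}

```text
$.increments[0]: bad value
```

Request:
{"method": "apply_moves", "body": {
  "increments": [
    {"tx":0.04,"ty":0.05,"tz":-0.005,"rx":0.0,"ry":0.0,"rz":0.5,"claw":0.0},
    {"tx":0.527,"ty":0.644,"tz":-0.06,"rx":0.0,"ry":0.0,"rz":5.3,"claw":0.0},
    {"tx":0.527,"ty":0.644,"tz":-0.06,"rx":0.0,"ry":0.0,"rz":5.3,"claw":0.0},
    {"tx":0.527,"ty":0.644,"tz":-0.06,"rx":0.0,"ry":0.0,"rz":5.3,"claw":0.0},
    {"tx":0.527,"ty":0.644,"tz":-0.06,"rx":0.0,"ry":0.0,"rz":5.3,"claw":0.0},
    {"tx":0.527,"ty":0.644,"tz":-0.06,"rx":0.0,"ry":0.0,"rz":5.3,"claw":0.0},
    {"tx":0.527,"ty":0.644,"tz":-0.06,"rx":0.0,"ry":0.0,"rz":5.3,"claw":0.0},
    {"tx":0.527,"ty":0.644,"tz":-0.06,"rx":0.0,"ry":0.0,"rz":5.3,"claw":0.0},
    {"tx":0.527,"ty":0.644,"tz":-0.06,"rx":0.0,"ry":0.0,"rz":5.3,"claw":0.0},
    {"tx":0.527,"ty":0.644,"tz":-0.06,"rx":0.0,"ry":0.0,"rz":5.3,"claw":0.0}
  ]
}}

```text
clock: 1.2
eef_pos: [481.7, -241.0, 195.1]
tool_rot: [3.141, 0.0, 0.719]
force: [1.0, -1.4, -0.3]
width: 0.3
```

Request:
{"method": "apply_moves", "body": {
  "increments": [
    {"tx":0.2,"ty":0.245,"tz":-0.03,"rx":0.0,"ry":0.0,"rz":0.0,"claw":0.0},
    {"tx":0.2,"ty":0.245,"tz":-0.03,"rx":0.0,"ry":0.0,"rz":0.0,"claw":0.0},
    {"tx":0.2,"ty":0.245,"tz":-0.03,"rx":0.0,"ry":0.0,"rz":0.0,"claw":0.0},
    {"tx":0.2,"ty":0.245,"tz":-0.03,"rx":0.0,"ry":0.0,"rz":0.0,"claw":0.0},
    {"tx":0.2,"ty":0.245,"tz":-0.03,"rx":0.0,"ry":0.0,"rz":0.0,"claw":0.0},
    {"tx":0.2,"ty":0.245,"tz":-0.03,"rx":0.0,"ry":0.0,"rz":0.0,"claw":0.0},
    {"tx":0.2,"ty":0.245,"tz":-0.03,"rx":0.0,"ry":0.0,"rz":0.0,"claw":0.0},
    {"tx":0.2,"ty":0.245,"tz":-0.03,"rx":0.0,"ry":0.0,"rz":0.0,"claw":0.0},
    {"tx":0.2,"ty":0.245,"tz":-0.03,"rx":0.0,"ry":0.0,"rz":0.0,"claw":0.0},
    {"tx":0.2,"ty":0.245,"tz":-0.03,"rx":0.0,"ry":0.0,"rz":0.0,"claw":0.0}
  ]
}}

```text
clock: 2.2
eef_pos: [679.9, -0.0, 165.2]
tool_rot: [3.141, 0.002, 0.717]
force: [0.7, -0.6, 0.5]
width: -0.3
```

```bash
python3 - <<'E'
from h import *
print(read_state()["eef_pos"],calibration("wrist"))
cv2.imwrite("pics/w1.png",cv2.resize(get_image("wrist")[:,:,::-1],(800,600)))
# finger TCP path: strap-frame contact at y=135, x = 13+c
v=[540.73,49.95,.1534]
for a in (1,.8,.6,.4,.2,0,-.05):
    print(a,st(v,a,[28,137,52]).round(1),round(v[2]-a+np.pi/2,3))
print(st(v,1,[55,137,52]))
E
```

```text
[ 6.79922789e+02 -1.69665731e-02  1.65217777e+02] {'camera_matrix': array([[355.03493316,   0.        , 281.7990627 ],
       [  0.        , 355.03493316, 206.247808  ],
       [  0.        ,   0.        ,   1.        ]]), 'origin': array([738.35209844,  51.96489245, 307.22068561]), 'attitude': array([-3.08835901e-01,  5.30026689e-04, -8.53220509e-01])}
1 [674.1  40.7  52. ] 0.724
0.8 [657.8  63.4  52. ] 0.924
0.6 [637.4  82.4  52. ] 1.124
0.4 [613.5  96.9  52. ] 1.324
0.2 [587.3 106.4  52. ] 1.524
0 [559.7 110.6  52. ] 1.724
-0.05 [552.7 110.7  52. ] 1.774
[692.01068013  20.45976534  52.        ]
```

View pics/w1.png

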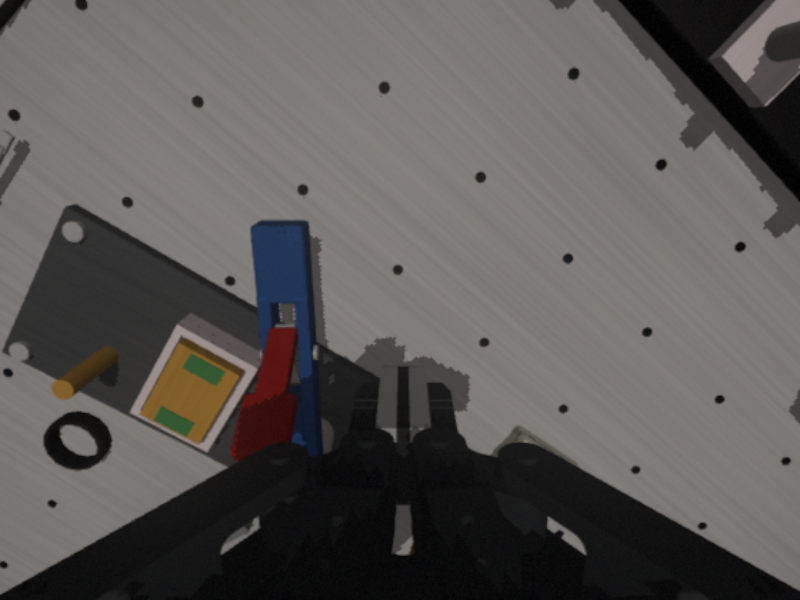

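The wrist view shows the strap running straight up the image, with its tip at (280,222), and the shut fingers to its right at (405,370). The way down beside the strap is clear, so I'll descend.

Request:
{"method": "apply_moves", "body": {
  "increments": [
    {"tx":0.014,"ty":0.018,"tz":-0.03,"rx":0.0,"ry":0.0,"rz":0.0,"claw":0.0},
    {"tx":0.014,"ty":0.018,"tz":-0.06,"rx":0.0,"ry":0.0,"rz":0.0,"claw":0.0},
    {"tx":0.014,"ty":0.018,"tz":-0.09,"rx":0.0,"ry":0.0,"rz":0.0,"claw":0.0},
    {"tx":0.014,"ty":0.018,"tz":-0.113,"rx":0.0,"ry":0.0,"rz":0.0,"claw":0.0},
    {"tx":0.014,"ty":0.018,"tz":-0.113,"rx":0.0,"ry":0.0,"rz":0.0,"claw":0.0}
  ]
}}

```text
clock: 2.75
eef_pos: [691.5, 18.5, 48.9]
tool_rot: [-3.138, 0.006, 0.717]
force: [-1.1, -0.4, -0.3]
width: 0.1
```

```bash
python3 - <<'E'
from h import *
s=read_state();print(s["eef_pos"],s["tool_rot"],s["force"])
cv2.imwrite("pics/w2.png",cv2.resize(get_image("wrist")[:,:,::-1],(800,600)))
E
```

```text
[691.46965977  18.46633359  48.94739151] [-3.13773582  0.00605694  0.71739264] [-1.10363569 -0.42639621 -0.33280832]
```

View pics/w2.png

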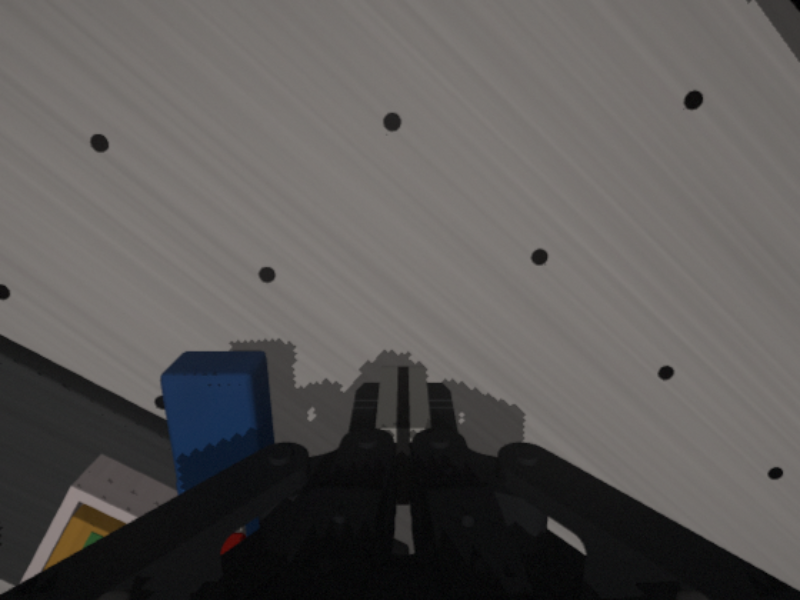

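Fingers at (405,400) stand beside the tip block at (215,400), about 27 mm clear. I'll push along the arc now.

Request:
{"method": "apply_moves", "body": {
  "increments": [
    {"tx":-0.009,"ty":0.01,"tz":0.0,"rx":0.0,"ry":0.0,"rz":0.0,"claw":0.0},
    {"tx":-0.018,"ty":0.021,"tz":0.0,"rx":0.0,"ry":0.0,"rz":0.0,"claw":0.0},
    {"tx":-0.026,"ty":0.033,"tz":0.0,"rx":0.0,"ry":0.0,"rz":1.15,"claw":0.0},
    {"tx":-0.034,"ty":0.043,"tz":0.0,"rx":0.0,"ry":0.0,"rz":2.3,"claw":0.0},
    {"tx":-0.044,"ty":0.053,"tz":0.0,"rx":0.0,"ry":0.0,"rz":3.44,"claw":0.0},
    {"tx":-0.055,"ty":0.062,"tz":0.0,"rx":0.0,"ry":0.0,"rz":4.58,"claw":0.0},
    {"tx":-0.066,"ty":0.07,"tz":0.0,"rx":0.0,"ry":0.0,"rz":5.73,"claw":0.0},
    {"tx":-0.0785,"ty":0.077,"tz":0.0,"rx":0.0,"ry":0.0,"rz":6.88,"claw":0.0},
    {"tx":-0.091,"ty":0.082,"tz":0.0,"rx":0.0,"ry":0.0,"rz":8.02,"claw":0.0},
    {"tx":-0.091,"ty":0.082,"tz":0.0,"rx":0.0,"ry":0.0,"rz":8.02,"claw":0.0}
  ]
}}

```text
clock: 3.8
eef_pos: [602.3, 104.7, 53.9]
tool_rot: [3.141, -0.001, 1.423]
force: [-0.6, 0.6, -0.3]
width: 0.2
```

```bash
python3 - <<'E'
from h import *
s=read_state();print(s["eef_pos"],s["tool_rot"],s["force"])
a=get_image("scene")[195:285,210:340];b=get_image("side")[170:285,225:330]
f=lambda i,k:cv2.resize(i[:,:,::-1],None,fx=k,fy=k,interpolation=cv2.INTER_CUBIC)
A=f(a,3.3);B=f(b,3.3);h=max(len(A),len(B))
p=lambda i:cv2.copyMakeBorder(i,0,h-len(i),0,0,cv2.BORDER_CONSTANT)
cv2.imwrite("pics/m1.png",np.hstack([p(A),p(B)]))
E
```

```text
[602.31948207 104.66430534  53.92382735] [ 3.14126619e+00 -1.39430176e-03  1.42254484e+00] [-0.6420367   0.61692073 -0.25141955]
```

View pics/m1.png

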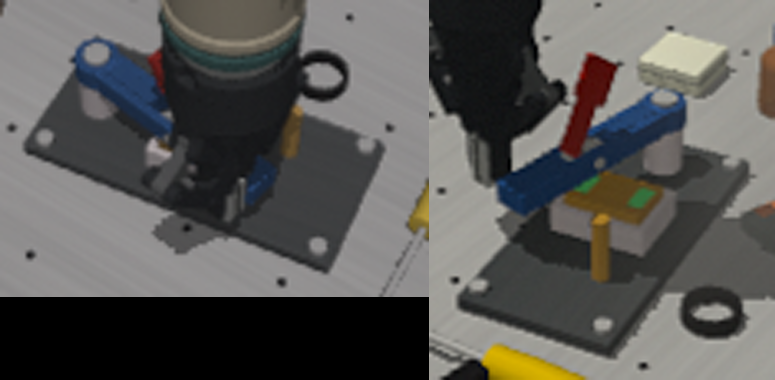

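Request:
{"method": "apply_moves", "body": {
  "increments": [
    {"tx":-0.008,"ty":0.001,"tz":-0.002,"rx":0.0,"ry":0.0,"rz":0.6,"claw":0.0},
    {"tx":-0.015,"ty":0.002,"tz":-0.002,"rx":0.0,"ry":0.0,"rz":1.15,"claw":0.0},
    {"tx":-0.022,"ty":0.003,"tz":-0.002,"rx":0.0,"ry":0.0,"rz":1.7,"claw":0.0},
    {"tx":-0.028,"ty":0.004,"tz":-0.002,"rx":0.0,"ry":0.0,"rz":2.3,"claw":0.0},
    {"tx":-0.033,"ty":0.005,"tz":-0.002,"rx":0.0,"ry":0.0,"rz":2.8,"claw":0.0},
    {"tx":-0.038,"ty":0.006,"tz":-0.002,"rx":0.0,"ry":0.0,"rz":3.4,"claw":0.0},
    {"tx":-0.041,"ty":0.006,"tz":-0.002,"rx":0.0,"ry":0.0,"rz":3.4,"claw":0.0},
    {"tx":-0.041,"ty":0.006,"tz":-0.002,"rx":0.0,"ry":0.0,"rz":3.4,"claw":0.0}
  ]
}}

```text
clock: 4.7
eef_pos: [561.9, 108.1, 50.1]
tool_rot: [-3.14, 0.0, 1.716]
force: [0.5, -0.3, -0.5]
width: 0.1
```

Request:
{"method": "apply_moves", "body": {
  "increments": [
    {"tx":-0.002,"ty":0.0,"tz":0.0,"rx":0.0,"ry":0.0,"rz":0.0,"claw":0.0},
    {"tx":-0.003,"ty":0.0,"tz":0.0,"rx":0.0,"ry":0.0,"rz":0.0,"claw":0.0},
    {"tx":-0.003,"ty":0.0,"tz":0.0,"rx":0.0,"ry":0.0,"rz":0.0,"claw":0.0}
  ]
}}

```text
clock: 5.0
eef_pos: [560.5, 108.0, 50.2]
tool_rot: [3.14, 0.0, 1.715]
force: [3.7, -0.3, -2.4]
width: -0.1
```

Request:
{"method": "apply_moves", "body": {
  "increments": [
    {"tx":-0.002,"ty":0.0,"tz":0.0,"rx":0.0,"ry":0.0,"rz":0.0,"claw":0.0},
    {"tx":-0.003,"ty":0.0,"tz":0.0,"rx":0.0,"ry":0.0,"rz":0.0,"claw":0.0},
    {"tx":-0.003,"ty":0.0,"tz":0.0,"rx":0.0,"ry":0.0,"rz":0.0,"claw":0.0}
  ]
}}

```text
clock: 5.3
eef_pos: [560.3, 108.1, 50.4]
tool_rot: [3.135, -0.0, 1.715]
force: [8.7, -1.1, -6.2]
width: 0.2
```

Request:
{"method": "apply_moves", "body": {
  "increments": [
    {"tx":-0.002,"ty":0.0,"tz":0.0,"rx":0.0,"ry":0.0,"rz":0.0,"claw":0.0},
    {"tx":-0.003,"ty":0.0,"tz":0.0,"rx":0.0,"ry":0.0,"rz":0.0,"claw":0.0},
    {"tx":-0.003,"ty":0.0,"tz":0.0,"rx":0.0,"ry":0.0,"rz":0.0,"claw":0.0}
  ]
}}

```text
clock: 5.6
eef_pos: [560.2, 108.2, 50.9]
tool_rot: [3.13, -0.001, 1.715]
force: [15.1, -1.9, -9.4]
width: -0.2
```

The tool stopped at x≈560 while the force rose to 15 N, so the strap is on its stop. I'll back off, rise and check.

Request:
{"method": "apply_moves", "body": {
  "increments": [
    {"tx":0.015,"ty":0.002,"tz":0.0,"rx":0.0,"ry":0.0,"rz":0.0,"claw":0.0},
    {"tx":0.03,"ty":0.005,"tz":0.0,"rx":0.0,"ry":0.0,"rz":0.0,"claw":0.0},
    {"tx":0.035,"ty":0.006,"tz":0.03,"rx":0.0,"ry":0.0,"rz":0.0,"claw":0.0},
    {"tx":0.06,"ty":0.006,"tz":0.07,"rx":0.0,"ry":0.0,"rz":0.0,"claw":0.0},
    {"tx":0.08,"ty":0.006,"tz":0.12,"rx":0.0,"ry":0.0,"rz":0.0,"claw":0.0},
    {"tx":0.08,"ty":0.006,"tz":0.14,"rx":0.0,"ry":0.0,"rz":0.0,"claw":0.0},
    {"tx":0.08,"ty":0.006,"tz":0.14,"rx":0.0,"ry":0.0,"rz":0.0,"claw":0.0},
    {"tx":0.08,"ty":0.006,"tz":0.14,"rx":0.0,"ry":0.0,"rz":0.0,"claw":0.0}
  ]
}}

```text
clock: 6.4
eef_pos: [632.4, 114.1, 189.8]
tool_rot: [-3.139, 0.0, 1.716]
force: [0.0, -0.7, -1.2]
width: 0.4
```

```bash
python3 - <<'E'
from h import *
s=read_state();print(s["eef_pos"],s["tool_rot"],s["force"])
v=[540.73,49.95,.1534]
I={n:get_image(n) for n in("scene","side")}
for L in(.85,.95,1.05,1.15):
    q=st(v,0,[0,80-53*np.cos(L)+22*np.sin(L),57.5+53*np.sin(L)+22*np.cos(L)]);print(L,"side px crop*3.3",((proj("side",q)[0]-[225,170])*3.3).round(0))
print("tip side",((proj("side",[st(v,0,[-13,150,66]),st(v,0,[13,150,66])])-[225,170])*3.3).round(0))
f=lambda i,k:cv2.resize(i[:,:,::-1],None,fx=k,fy=k,interpolation=cv2.INTER_CUBIC)
A=f(I["scene"][195:285,210:340],3.3);B=f(I["side"][170:285,225:330],3.3);h=max(len(A),len(B))
p=lambda i:cv2.copyMakeBorder(i,0,h-len(i),0,0,cv2.BORDER_CONSTANT)
cv2.imwrite("pics/m2.png",np.hstack([p(A),p(B)]));print(A.shape)
for L in(1.3,1.2,1.1,1,.9,.8,.7,.6,.5,.4,.3,.2,.1,0):
    print(L,st(v,0,[0,80-53*np.cos(L)+22*np.sin(L)+11,57.5+53*np.sin(L)+22*np.cos(L)]).round(1))
E
```

```text
[632.44457545 114.14966674 189.83703942] [-3.13936168e+00  3.59148649e-04  1.71601110e+00] [ 0.04610063 -0.67132073 -1.16102929]
0.85 side px crop*3.3 [195.  83.]
0.95 side px crop*3.3 [191.  85.]
1.05 side px crop*3.3 [187.  88.]
1.15 side px crop*3.3 [183.  91.]
tip side [[152. 215.]
 [115. 205.]]
(297, 429, 3)
1.3 [538.   67.8 114.5]
1.2 [538.9  62.1 114.9]
1.1 [539.7  56.4 114.7]
1 [540.6  50.8 114. ]
0.9 [541.5  45.3 112.7]
0.8 [542.3  39.9 110.8]
0.7 [543.1  34.8 108.5]
0.6 [543.8  29.9 105.6]
0.5 [544.5  25.3 102.2]
0.4 [545.2  21.   98.4]
0.3 [545.8  17.2  94.2]
0.2 [546.3  13.8  89.6]
0.1 [546.8  10.9  84.7]
0 [547.1   8.4  79.5]
```

View pics/m2.png

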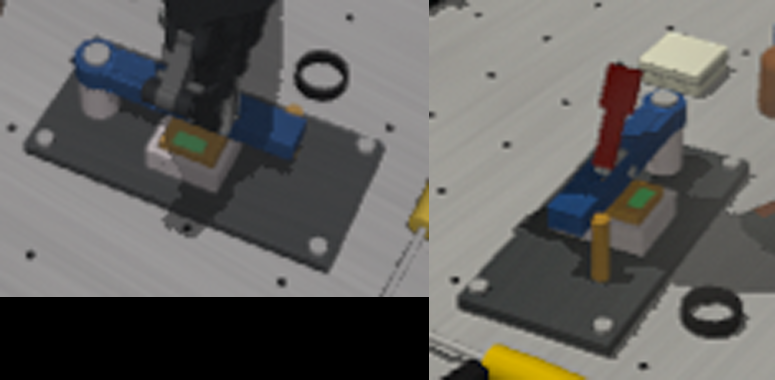

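Strap lies home against the post: end block at (568,212) and post at (600,217) in the right half. The lever still stands up at (618,90). Next I'll go above and tip-side of the pad.

Request:
{"method": "apply_moves", "body": {
  "increments": [
    {"tx":-0.04,"ty":-0.017,"tz":-0.01,"rx":0.0,"ry":0.0,"rz":0.1,"claw":0.0},
    {"tx":-0.08,"ty":-0.034,"tz":-0.025,"rx":0.0,"ry":0.0,"rz":0.1,"claw":0.0},
    {"tx":-0.095,"ty":-0.04,"tz":-0.045,"rx":0.0,"ry":0.0,"rz":0.1,"claw":0.0},
    {"tx":-0.095,"ty":-0.04,"tz":-0.06,"rx":0.0,"ry":0.0,"rz":0.1,"claw":0.0},
    {"tx":-0.095,"ty":-0.04,"tz":-0.075,"rx":0.0,"ry":0.0,"rz":0.1,"claw":0.0},
    {"tx":-0.095,"ty":-0.04,"tz":-0.075,"rx":0.0,"ry":0.0,"rz":0.1,"claw":0.0},
    {"tx":-0.095,"ty":-0.04,"tz":-0.075,"rx":0.0,"ry":0.0,"rz":0.1,"claw":0.0}
  ]
}}

```text
clock: 7.2
eef_pos: [537.8, 74.4, 114.4]
tool_rot: [-3.139, -0.0, 1.725]
force: [0.4, 0.4, -0.3]
width: -0.2
```

```bash
python3 - <<'E'
from h import *
s=read_state();print(s["eef_pos"],s["tool_rot"],s["force"])
cv2.imwrite("pics/m3.png",cv2.resize(get_image("side")[150:270,225:365,::-1],None,fx=4,fy=4,interpolation=cv2.INTER_CUBIC))
E
```

```text
[537.76389337  74.43865447 114.42609154] [-3.13899229e+00 -1.66548731e-04  1.72502236e+00] [ 0.38588441  0.37275286 -0.2896452 ]
```

View pics/m3.png

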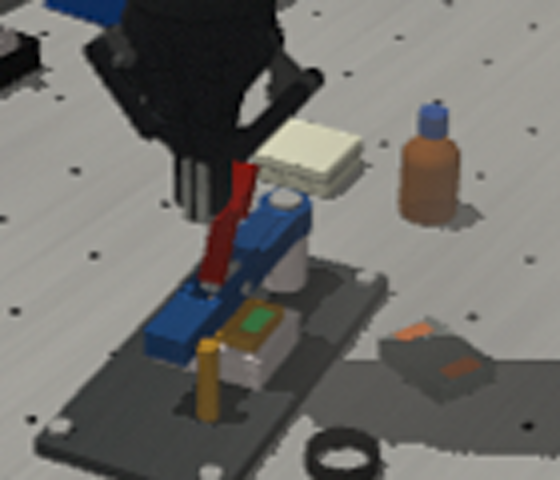

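Fingers at (195,200) are on the tip side of the raised lever pad at (243,175), lined up across the strap. I'll follow the pad's arc down.

Request:
{"method": "apply_moves", "body": {
  "increments": [
    {"tx":0.001,"ty":-0.009,"tz":0.0,"rx":0.0,"ry":0.0,"rz":0.0,"claw":0.0},
    {"tx":0.002,"ty":-0.018,"tz":0.0,"rx":0.0,"ry":0.0,"rz":0.0,"claw":0.0},
    {"tx":0.003,"ty":-0.0236,"tz":-0.0004,"rx":0.0,"ry":0.0,"rz":0.0,"claw":0.0},
    {"tx":0.0037,"ty":-0.029,"tz":-0.0017,"rx":0.0,"ry":0.0,"rz":0.0,"claw":0.0},
    {"tx":0.0045,"ty":-0.0345,"tz":-0.0036,"rx":0.0,"ry":0.0,"rz":0.0,"claw":0.0},
    {"tx":0.0053,"ty":-0.0396,"tz":-0.006,"rx":0.0,"ry":0.0,"rz":0.0,"claw":0.0},
    {"tx":0.006,"ty":-0.0445,"tz":-0.009,"rx":0.0,"ry":0.0,"rz":0.0,"claw":0.0},
    {"tx":0.0067,"ty":-0.049,"tz":-0.0122,"rx":0.0,"ry":0.0,"rz":0.0,"claw":0.0},
    {"tx":0.0067,"ty":-0.049,"tz":-0.0122,"rx":0.0,"ry":0.0,"rz":0.0,"claw":0.0}
  ]
}}

```text
clock: 8.15
eef_pos: [546.0, 23.9, 103.2]
tool_rot: [3.141, 0.001, 1.723]
force: [-0.7, -0.8, -0.7]
width: -0.1
```

Request:
{"method": "apply_moves", "body": {
  "increments": [
    {"tx":0.0,"ty":-0.004,"tz":-0.004,"rx":0.0,"ry":0.0,"rz":0.0,"claw":0.0},
    {"tx":0.0,"ty":-0.008,"tz":-0.008,"rx":0.0,"ry":0.0,"rz":0.0,"claw":0.0},
    {"tx":0.001,"ty":-0.011,"tz":-0.0125,"rx":0.0,"ry":0.0,"rz":0.0,"claw":0.0},
    {"tx":0.001,"ty":-0.0135,"tz":-0.0175,"rx":0.0,"ry":0.0,"rz":0.0,"claw":0.0},
    {"tx":0.001,"ty":-0.0155,"tz":-0.023,"rx":0.0,"ry":0.0,"rz":0.0,"claw":0.0},
    {"tx":0.001,"ty":-0.0155,"tz":-0.025,"rx":0.0,"ry":0.0,"rz":0.0,"claw":0.0},
    {"tx":0.001,"ty":-0.0155,"tz":-0.025,"rx":0.0,"ry":0.0,"rz":0.0,"claw":0.0}
  ]
}}

```text
clock: 8.85
eef_pos: [548.7, 6.3, 79.5]
tool_rot: [3.138, 0.005, 1.722]
force: [2.0, -6.6, 12.0]
width: -0.2
```

Request:
{"method": "apply_moves", "body": {
  "increments": [
    {"tx":0.0,"ty":0.0,"tz":-0.003,"rx":0.0,"ry":0.0,"rz":0.0,"claw":0.0},
    {"tx":0.0,"ty":0.0,"tz":-0.006,"rx":0.0,"ry":0.0,"rz":0.0,"claw":0.0},
    {"tx":0.0,"ty":0.0,"tz":-0.006,"rx":0.0,"ry":0.0,"rz":0.0,"claw":0.0},
    {"tx":0.0,"ty":0.0,"tz":-0.006,"rx":0.0,"ry":0.0,"rz":0.0,"claw":0.0}
  ]
}}

```text
clock: 9.25
eef_pos: [549.1, 6.0, 78.6]
tool_rot: [3.136, 0.008, 1.722]
force: [-9.4, -7.8, 56.7]
width: 0.0
```

Request:
{"method": "apply_moves", "body": {
  "increments": [
    {"tx":0.0,"ty":0.0,"tz":-0.004,"rx":0.0,"ry":0.0,"rz":0.0,"claw":0.0},
    {"tx":0.0,"ty":0.0,"tz":-0.006,"rx":0.0,"ry":0.0,"rz":0.0,"claw":0.0},
    {"tx":0.0,"ty":0.0,"tz":-0.006,"rx":0.0,"ry":0.0,"rz":0.0,"claw":0.0}
  ]
}}

```text
clock: 9.55
eef_pos: [549.5, 5.8, 77.7]
tool_rot: [3.134, 0.011, 1.722]
force: [-22.2, -9.4, 103.5]
width: 0.0
```

The stop is solid: the force went from 57 to 104 N for under 1 mm of travel. I'll lift off and check.

Request:
{"method": "apply_moves", "body": {
  "increments": [
    {"tx":0.0,"ty":0.0,"tz":0.02,"rx":0.0,"ry":0.0,"rz":0.0,"claw":0.0},
    {"tx":0.0,"ty":0.0,"tz":0.05,"rx":0.0,"ry":0.0,"rz":0.0,"claw":0.0},
    {"tx":0.02,"ty":-0.03,"tz":0.1,"rx":0.0,"ry":0.0,"rz":0.0,"claw":0.0},
    {"tx":0.02,"ty":-0.08,"tz":0.13,"rx":0.0,"ry":0.0,"rz":0.0,"claw":0.0},
    {"tx":0.02,"ty":-0.13,"tz":0.15,"rx":0.0,"ry":0.0,"rz":0.0,"claw":0.0},
    {"tx":0.02,"ty":-0.18,"tz":0.17,"rx":0.0,"ry":0.0,"rz":0.0,"claw":0.0},
    {"tx":0.02,"ty":-0.22,"tz":0.17,"rx":0.0,"ry":0.0,"rz":0.0,"claw":0.0},
    {"tx":0.02,"ty":-0.22,"tz":0.17,"rx":0.0,"ry":0.0,"rz":0.0,"claw":0.0},
    {"tx":0.02,"ty":-0.22,"tz":0.17,"rx":0.0,"ry":0.0,"rz":0.0,"claw":0.0}
  ]
}}

```text
clock: 10.45
eef_pos: [565.6, -214.1, 235.7]
tool_rot: [-3.141, 0.002, 1.718]
force: [-1.6, 0.4, -0.6]
width: -0.2
```

```bash
python3 - <<'E'
from h import *
s=read_state();print(s["eef_pos"],s["force"])
I={n:get_image(n) for n in("scene","side")}
v=[540.73,49.95,.1534]
f=lambda i,k:cv2.resize(i[:,:,::-1],None,fx=k,fy=k,interpolation=cv2.INTER_CUBIC)
A=f(I["scene"][195:285,210:340],3.3);B=f(I["side"][170:285,225:330],3.3);h=max(len(A),len(B))
p=lambda i:cv2.copyMakeBorder(i,0,h-len(i),0,0,cv2.BORDER_CONSTANT)
P=[st(v,0,q) for q in([13,150,66],[-13,150,66],[0,27,79.5])]
print(((proj("scene",P)-[210,195])*3.3).round(),((proj("side",P)-[225,170])*3.3+[429,0]).round())
cv2.imwrite("pics/m4.png",np.hstack([p(A),p(B)]))
E
```

```text
[ 565.61758336 -214.11153926  235.67343577] [-1.61486472  0.40408617 -0.59201028]
[[292. 143.]
 [307. 114.]
 [130.  53.]] [[544. 205.]
 [581. 215.]
 [645. 101.]]
```

View pics/m4.png

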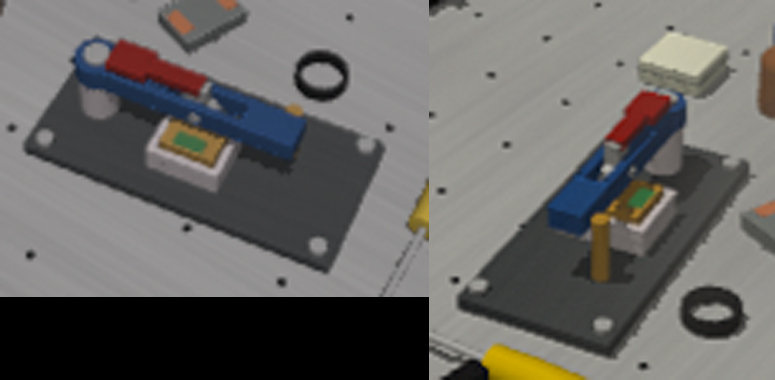

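```bash
python3 -c "
from cell import *
print(read_state()['qd'].round(3));print(finish_job())"
```

```text
[-0.03  -0.004 -0.022  0.013 -0.001  0.     0.002]
the job is handed in; nothing more can be done
None
```

The carrier is clamped and the job is handed in, at about 10.5 s on the robot's clock. `finish_job` gives no verdict, so the results below are my own checks.

- **Strap:** I swung it round from about 1.0 rad with the outside of a shut finger until it met its stop. The tool held at x ≈ 560 mm while the force rose to about 15 N. The lever was still up in the picture taken after that.
- **Lever:** I pushed the pad down along its arc. The fingertip ended at 77.7–79.5 mm, against 79.5 mm expected with the lever fully down. The press peaked at about 104 N against the 120 N wrist limit, which was more than needed.
- **Last pictures:** Both views show the strap over the carrier and the lever lying along it. The carrier is in its nest, and the bystanders in view look undisturbed. The arm stands clear, with residual forces under 2 N.

**Disagreements:**
- In the side view the strap tip lay about 1.5 px (roughly 3 mm, 0.02 rad) from my predicted home position. The scene view agreed within about 2 px. I put this down to calibration error.
- Some base-plate corners were up to 2.3 px off in the first pose fit, but the pivot and stop post fitted within 0.5 px.

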